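Snap the lock cap onto a screen stand's hub

TASK

Pick up the blue lock cap from the green mat by its grip bar, turn it so that its yellow nose points along the white mark on the black screen-stand foot, and press it down over the metal stud in the middle of the foot until it clicks. Do not let up at the click: go on pressing until the cap has pushed the red spring ring under it all the way down, and finish while still holding it pressed down like that, nose at the mark. Leave the other loose things on the mat where they are.

Things in the scene. Friction and masses are not known exactly. Their poses are not given: they have to be found in the camera images.
- cap: the loose blue lock cap, about 60 g, upright on the mat: a round hollow cap 46 mm across, 27 mm high to its flat roof, open below (mouth 32 mm wide), with a grip bar on the roof and a yellow nose sticking out of its side along its +x. Origin at the centre of its underside, z up.
- grip (a point): on the cap's axis in its grip bar, 40 mm over the underside. The bar is 14 mm wide (cap's y: pinch across it), 38 mm long (cap's x) and stands from the roof at 27 mm up to 51 mm. Beside it 16 mm of flat roof is free on either side, on which fingertips can bear. A yellow stripe on the roof and on the bar's end shows the nose's side.
- nose (a point): tip of the cap's yellow nose, 31 mm from the cap's axis, 11 mm over its underside. The nose is 10 mm wide and 10 mm high.
- foot: the fixed black round foot of a screen stand, 190 mm across, plate 12 mm thick, flat on the bench. In its centre a grey collar 68 mm across, up to 26 mm; on it the red spring ring; through it a bare metal stud 28 mm across, tapered at the top, up to 47.5 mm. Origin at the centre of its underside; its x points along the white mark.
- hub (a point): on the stud's axis, 32 mm over the bench, level with the free red ring's top. Four sprung brass balls stand out 4 mm from the stud, 38.5 mm over the bench. A cap pushed on meets them with its underside at about 42 mm, needs 8 to 15 N, clicks between 40 and 33 mm (the force drops and the balls draw the cap on), meets the ring at 32 mm and pushes it down to 28.5 mm.
- mark (a point): 31 mm from the stud's axis towards the white mark, 32 mm over the bench: the tip of the cap's nose belongs above this point. The white mark is a stripe 7 mm wide that runs outward from here over the plate, 38 to 88 mm from the axis, and down the collar.
- ring (a joint): the red spring ring, 54 mm across, around the stud: 0 m up (free), 0.0035 m all the way down. Spring of 3 N per mm, so about 10.5 N of push holds it fully down, and it comes up again if the push goes.
- mat: the fixed lime-green parts mat, 230 by 200 mm, 3 mm thick. Origin at the centre of its underside.
- blank: the plain grey round blank, 46 mm across, 20 mm high, without grip bar or nose, loose on the mat: leave it alone. Origin at the centre of its underside.
- spacer: a loose brass ring on the mat, 28 mm across, 8 mm high: leave it alone. Origin at the centre of its underside.
- prybar: a loose black plastic pry bar lying on the mat, 110 mm long, 10 mm wide, 6 mm high: leave it alone. Origin under its middle.
Mind the look-alikes: they are no part of the job. What is meant by the cap is not turquoise, and is the larger of those in its own colour.

How it is judged:
By the outcome, as a careful person would: the job done as asked, in the order asked, and still so for the second after the job is handed in, while the arm keeps its last pose, push and grip.
It also fails if it takes over 54 s, if anything falls off the work surface, if the arm or the gripper's body presses on something with over 40 N, if the wrist force passes 120 N, or if a joint passes its speed limit or range.

ROBOT

A 6-joint arm with a two-finger parallel gripper is mounted at the origin on the work surface. World frame = base frame: x ahead of the robot, y to its left, z up, the work surface at z = 0. Lengths are in mm, angles in rad, forces in N, time in s.
With the tool pointing down it reaches from about 350 to 875 mm from the base axis. Payload 4.2 kg.
Tool frame: the origin (TCP) lies on the centre line of the jaws, within the pads' length; the fingertips stand 22 mm ahead of it and the grasp point (between the pads) lies 3 mm ahead of it (arm.nose_length is the distance from the TCP to the fingertips, in mm); z points along the fingers, x is the direction in which the jaws open and shut, and the axes are right-handed (so a half turn about z gives the same grasp; the last joint's range is limited). The gripper opens to 85 mm and grips with 20 to 120 N. Pads are 22 mm wide; open, the fingers measure 114 mm over their backs; the gripper's body (76 mm by 85 mm) begins 54 mm behind the grasp point. The pads swing forward as they close: fully open they stand 13 mm farther back than shut.
Start: joints at [1.5, 0.385, 0.008, 0, -1.194, -0.259], TCP at [202.376, 591.306, 225.512] pointing down, gripper open.
Joint ranges: [-3.14, 3.14], [-1.21, 2.06], [-1.07, 1.41], [-3.16, 2.05], [-2.99, -0.16], [-3.1, 3.1]. Speed limits (rad/s): [2.79, 2.79, 3.14, 3.14, 3.14, 3.14].

INTERFACE

Orientations are given as a unit quaternion [x, y, z, w].
In Python, from bench import telemetry, get_image, workorder, nets, arm gives the robot as it stands.
- The arm moves only by the tool apply_moves, never from a script. Its argument "steps" is a list of rows, each an object with "hand": the opening, from 0 (shut) to 1 (fully open); "xyz": the shift along the tool's x, y, z in cm, a list of three; "delta_rot": the turn, a rotation vector about the tool's x, y, z in rad, a list of three. In form: [{"hand": hand, "xyz": [x, y, z], "delta_rot": [wx, wy, wz]}, ...]. A call has 1 to 12 rows; each row is the pose to reach, as a shift and turn from the pose commanded when the call began, along the tool's axes at that moment; what a row does not reach only later rows make up. A row lasts 1/12 s, in which the tool goes at most 41.7 mm and 7.16 degrees, less where a joint would pass 70% of its speed; a pose out of reach is approached as far as the arm can. A call with a gripper value outside its range is refused whole. The fingers move at their own pace and stop on an object; the grip force is fixed at half the most. Time passes only in rows, so rows that repeat a pose let the fingers close. It gives the time, the measured TCP pose, the force and the opening at its end, in the units of the state.
- telemetry.read_state(): the state, without advancing time (a new reading comes with each control period).
- get_image(name): name is "scene" or "top" or "wrist"; returns a dict with "frame" (480x640x3 uint8, blue, green, red), "fx", "fy", "cx", "cy" (pixels), "distortion" ([k1, k2, p1, p2, k3] as OpenCV has them; the pictures are not rectified), "origin" and "orientation" of the camera in the world. Camera axes: x right, y down, z forward; pixel columns grow to the right and rows downward; lengths in mm; the calibration is good to about 2 mm. A picture is of the moment at which its call begins. There is no depth.
- workorder.job_done(): hands the job in, once; it reports no verdict.
Trained networks look in a picture, given as the dict that the camera call returned (one of the last four; its "shot" number tells which), for a name from the list of things; names that differ only in an ending like _2 or _b are one class to them, and where a whole thing is asked for, a point or a joint stands for the part that bears it (a point fixed in the world has none). Each returns a list of dicts, best first, with "confidence" (0 to 1); they miss things now and then, are a little off and sometimes report something else, mostly with a low value. They report only what shows in the picture. A call takes as long as a camera call. They do not tell look-alikes from the thing itself.
- nets.recognise(picture, label): "xyz" ([x, y, z] in mm, in world coordinates, good to about 4 mm: the middle of the surface that is visible of it).
- nets.outline_of(picture, label): "pixels" (480x640 bool, what is visible of it).
- nets.pinpoint(picture, label): "xyz" ([x, y, z] in mm, in world coordinates, good to about 4 mm: a listed point, or the origin of a listed thing).
The state is a dict: "clock": time; "joints": joint angles; "joint_vel": joint speeds; "joint_efforts": joint torques, N m; "position": TCP position; "ee_rot": TCP orientation; "contact_force": force on the tool from outside, world axes, zero at the start; "wrist_torque": the same for the moment, N m; "gripper_width": finger opening in mm.
Only numpy, scipy, OpenCV 4.12 (cv2) and the standard library are available. Lean on these libraries where they do the work, as an engineer would, in place of code of your own. Each camera call takes 0.05 s, during which the arm holds its last target.

## Working session

There is one attempt and no reset: what is moved stays moved. The work goes in short steps, Python scripts to look and compute and a tool call to move; the robot and the scene stay as the last step left them, time stands still between calls to the robot, and variables do not carry over. Pictures are saved under pics/ and viewed, and the job is handed in when it is done.

Besides the shell and the picture viewer there is one more tool, called after "Emit:" as name(argument=value, ...) on one line, values as JSON. apply_moves: Moves the arm, as the interface text tells. Its arguments: {"type":"object","properties":{"steps":{"type":"array"}},"required":["steps"]}

```bash
mkdir -p pics; ls
python3 - <<'E'
from bench import telemetry, get_image, workorder, nets, arm
import cv2
print(telemetry.read_state())
for n in ("scene","top"):
    p=get_image(n); cv2.imwrite(f"pics/{n}0.png",p["frame"])
    print(n,p["fx"],p["fy"],p["cx"],p["cy"],p["distortion"],p["origin"],p["orientation"])
    for l in ("cap","grip","nose","hub","mark"):
        for r in nets.pinpoint(p,l)[:4]: print(l,r)
E
```

```text
pics
{'clock': 0.0, 'joints': array([ 1.49957190e+00,  3.85559316e-01,  6.59240573e-03, -5.09268473e-04,
       -1.19403734e+00, -2.58575122e-01]), 'joint_vel': array([-0.00119025,  0.00011755, -0.0009738 ,  0.00107422, -0.00036753,
        0.00147566]), 'joint_efforts': array([ 5.57664771e-04, -3.92289805e+01,  1.88404351e+01,  4.18628320e+00,
       -4.53982342e-03,  8.06249062e-06]), 'position': array([202.20748292, 590.72589877, 224.40536051]), 'ee_rot': array([-5.81363910e-01,  8.13642876e-01, -6.99250448e-04, -8.86450731e-04]), 'contact_force': array([-0.12016478, -1.14217484, -0.20211967]), 'wrist_torque': array([0.02953578, 0.08428843, 0.00696717]), 'gripper_width': 84.95464419786461}
scene 465.8830671459811 465.8830671459811 326.00501765507664 247.07331165918546 [-0.04021649  0.          0.          0.          0.        ] [1009.8159982   509.40216336  471.78046194] [ 0.35060449  0.80226904 -0.44584292 -0.18618531]
cap {'xyz': [584.8, 254.1, 2.1], 'confidence': 0.87}
cap {'xyz': [705.4, 229.5, 3.3], 'confidence': 0.62}
cap {'xyz': [620.4, 404.1, -3.3], 'confidence': 0.62}
gr
[... 674 characters left out ...]
0.        ] [423.75275571  86.55210058 936.48029929] [-0.70024339  0.70887227 -0.05916044  0.06049247]
cap {'xyz': [585.5, 251.1, 2.9], 'confidence': 0.83}
cap {'xyz': [618.4, 403.4, -0.0], 'confidence': 0.58}
cap {'xyz': [529.2, 209.7, 6.4], 'confidence': 0.45}
grip {'xyz': [586.9, 247.5, 41.4], 'confidence': 0.85}
grip {'xyz': [712.3, 225.8, 24.2], 'confidence': 0.69}
grip {'xyz': [616.9, 403.6, 30.4], 'confidence': 0.48}
nose {'xyz': [612.6, 238.7, 11.3], 'confidence': 0.73}
nose {'xyz': [717.7, 250.9, 7.4], 'confidence': 0.61}
nose {'xyz': [600.2, 410.8, 7.3], 'confidence': 0.57}
hub {'xyz': [550.0, -196.4, 30.6], 'confidence': 0.7}
mark {'xyz': [577.0, -208.3, 31.3], 'confidence': 0.76}
```

View pics/scene0.png

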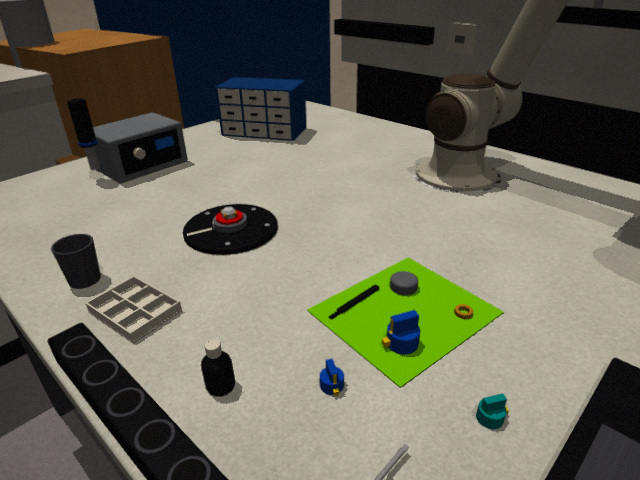

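View pics/top0.png

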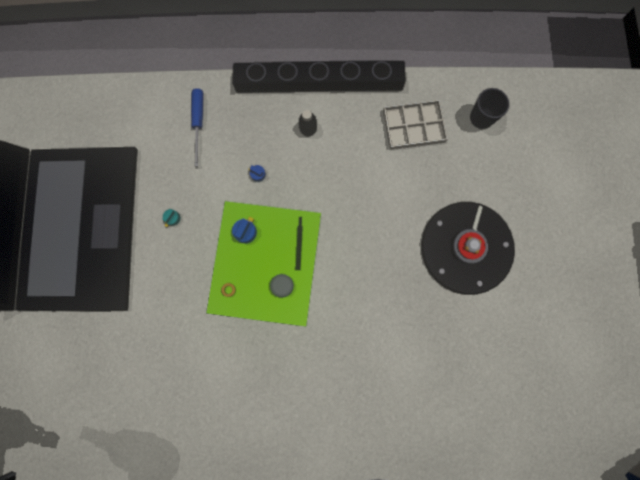

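Run:
```python
import cv2,numpy as np
s=cv2.imread("pics/scene0.png");t=cv2.imread("pics/top0.png")
a=cv2.resize(s[295:395,310:430],(480,400),interpolation=cv2.INTER_CUBIC)
b=cv2.resize(t[160:260,160:280],(480,400),interpolation=cv2.INTER_CUBIC)[:, :310]
cv2.imwrite("pics/crop1.png",np.hstack([a,b]))
```

```text
(no output)
```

View pics/crop1.png

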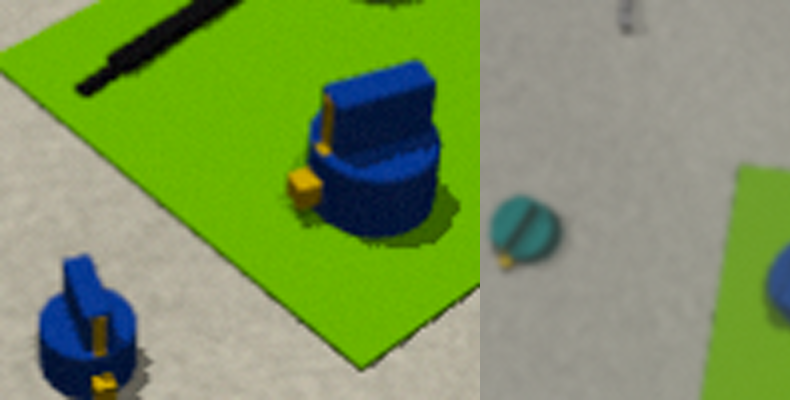

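```bash
cat > h.py <<'E'
import numpy as np, cv2
from scipy.spatial.transform import Rotation as R
from bench import telemetry, get_image, workorder, nets, arm
def down(yaw): # tool down with tool x at yaw (deg)
    c,s=np.cos(np.radians(yaw)),np.sin(np.radians(yaw))
    return R.from_matrix(np.array([[c,s,0],[s,-c,0],[0,0,-1]]).T.T)
def go(pos,yaw,st=None):
    st=st or telemetry.read_state()
    r=R.from_quat(st["ee_rot"]); 
    d=r.inv().apply(np.array(pos)-st["position"])/10
    rv=(r.inv()*down(yaw)).as_rotvec()
    print("pos",st["position"].round(1),"yaw",np.degrees(np.arctan2(*r.as_matrix()[[1,0],0])).round(2),"tilt",r.as_matrix()[:,2].round(4),"F",st["contact_force"].round(1),"w",round(st["gripper_width"],1),"t",st["clock"])
    print("xyz",d.round(2),"rot",rv.round(4),np.degrees(np.linalg.norm(rv)).round(2))
def proj(p,X):
    X=np.atleast_2d(X).astype(float); r=R.from_quat(p["orientation"]).inv()
    rv=r.as_rotvec(); t=-r.apply(np.array(p["origin"]))
    K=np.array([[p["fx"],0,p["cx"]],[0,p["fy"],p["cy"]],[0,0,1]])
    return cv2.projectPoints(X,rv,t,K,np.array(p["distortion"]))[0][:,0]
def backproj(p,uv,z):
    K=np.array([[p["fx"],0,p["cx"]],[0,p["fy"],p["cy"]],[0,0,1]])
    n=cv2.undistortPoints(np.array(uv,float).reshape(-1,1,2),K,np.array(p["distortion"]))[:,0]
    d=R.from_quat(p["orientation"]).apply(np.c_[n,np.ones(len(n))])
    o=np.array(p["origin"]); return o+d*((z-o[2])/d[:,2])[:,None]
E
python3 - <<'E'
from h import *
go([586,250,200],-115)
p=get_image("wrist");cv2.imwrite("pics/w0.png",p["frame"]); print(p["origin"],p["orientation"])
E
```

```text
pos [202.4 591.3 225.5] yaw -108.9 tilt [-0. -0. -1.] F [-0.3  0.4  0.3] w 85.2 t 0.6
xyz [ 19.86 -47.35   2.55] rot [ 0.000e+00 -1.000e-04  1.065e-01] 6.1
[274.50193745 566.141624   375.02446665] [-0.57425626  0.80477281  0.12240009 -0.08711314]
```

Emit:
apply_moves(steps=[{"hand": 1,"xyz": [1.6,-3.8,0.2],"delta_rot": [0,0,0.01]},{"hand": 1,"xyz": [3.2,-7.6,0.4],"delta_rot": [0,0,0.02]},{"hand": 1,"xyz": [4.8,-11.4,0.6],"delta_rot": [0,0,0.03]},{"hand": 1,"xyz": [6.4,-15.2,0.8],"delta_rot": [0,0,0.04]},{"hand": 1,"xyz": [8.0,-19.0,1.0],"delta_rot": [0,0,0.05]},{"hand": 1,"xyz": [9.6,-22.8,1.2],"delta_rot": [0,0,0.06]},{"hand": 1,"xyz": [11.2,-26.6,1.4],"delta_rot": [0,0,0.07]},{"hand": 1,"xyz": [12.8,-30.4,1.6],"delta_rot": [0,0,0.08]},{"hand": 1,"xyz": [14.4,-34.2,1.8],"delta_rot": [0,0,0.09]},{"hand": 1,"xyz": [16.0,-38.0,2.0],"delta_rot": [0,0,0.1]},{"hand": 1,"xyz": [17.6,-41.8,2.2],"delta_rot": [0,0,0.1065]},{"hand": 1,"xyz": [18.6,-44.4,2.4],"delta_rot": [0,0,0.1065]}])

```text
clock: 1.65
position: [564.3, 268.9, 201.5]
ee_rot: [-0.536, 0.844, -0.0, 0.0]
contact_force: [-0.6, 0.7, -0.3]
gripper_width: 85.0
```

Run:
```python
from h import *
p=get_image("wrist");cv2.imwrite("pics/w1.png",p["frame"]); print(p["origin"],p["orientation"])
for l in ("cap","grip","nose"):
    for r in nets.pinpoint(p,l)[:2]: print(l,r)
go([586,250,200],-115)
```

```text
[633.2696652  236.08551882 351.06068171] [-0.52968395  0.83482426  0.12680991 -0.08014125]
cap {'xyz': [586.7, 252.0, 1.8], 'confidence': 0.77}
cap {'xyz': [711.3, 228.6, -3.2], 'confidence': 0.71}
grip {'xyz': [587.8, 252.4, 44.5], 'confidence': 0.73}
grip {'xyz': [615.3, 408.7, 26.2], 'confidence': 0.71}
nose {'xyz': [614.0, 240.1, 11.1], 'confidence': 0.97}
nose {'xyz': [721.5, 247.5, 9.2], 'confidence': 0.84}
pos [562.6 270.7 201.1] yaw -115.11 tilt [-6.e-04 -3.e-04 -1.e+00] F [ 0.2 -0.   0.6] w 85.4 t 1.85
xyz [ 0.89 -3.    0.11] rot [ 0.0004 -0.0005 -0.0019] 0.11
```

View pics/w1.png

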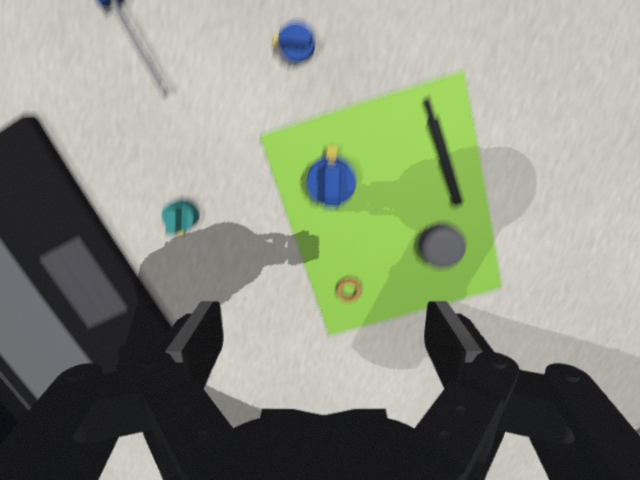

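```bash
cat > fit.py <<'E'
from h import *
from scipy.optimize import minimize
S=dict(fx=465.8830671459811,fy=465.8830671459811,cx=326.00501765507664,cy=247.07331165918546,distortion=[-0.04021649,0,0,0,0],origin=[1009.8159982,509.40216336,471.78046194],orientation=[0.35060449,0.80226904,-0.44584292,-0.18618531])
T=dict(fx=469.34537738265516,fy=469.34537738265516,cx=326.8192437328863,cy=232.04588067183425,distortion=[-0.06837818,0,0,0,0],origin=[423.75275571,86.55210058,936.48029929],orientation=[-0.70024339,0.70887227,-0.05916044,0.06049247])
S["frame"]=cv2.imread("pics/scene0.png");T["frame"]=cv2.imread("pics/top0.png")
a=np.linspace(0,2*np.pi,48,endpoint=False)
circ=np.c_[23*np.cos(a),23*np.sin(a)]
def box(x0,x1,y0,y1,z0,z1): return np.array([[x,y,z] for x in(x0,x1) for y in(y0,y1) for z in(z0,z1)],float)
BODY=np.vstack([np.c_[circ,np.full(48,0)],np.c_[circ,np.full(48,27)]])
BAR=box(-19,19,-7,7,27,51); NOSE=box(18,31,-5,5,6,16)
# visible colours: blue mask = body+bar ; all = + nose
def mask(p,box_):
    hsv=cv2.cvtColor(p["frame"],cv2.COLOR_BGR2HSV); h,s,v=cv2.split(hsv)
    b=((h>100)&(h<130)&(s>120)&(v>35)); y=((h>15)&(h<30)&(s>110)&(v>50))
    m=(b|y); o=np.zeros_like(m); x0,y0,x1,y1=box_; o[y0:y1,x0:x1]=m[y0:y1,x0:x1]; return o.astype(np.uint8)
def render(p,q,z0,sc=4):
    x,y,yaw=q; r=R.from_euler("z",yaw); im=np.zeros((480*1,640),np.uint8)
    out=None
    for P in (BODY,BAR,NOSE):
        uv=proj(p,r.apply(P)+[x,y,z0]); h=cv2.convexHull(uv.astype(np.float32))
        t=np.zeros((480,640),np.uint8); cv2.fillConvexPoly(t,np.round(h*16).astype(np.int32),255,cv2.LINE_AA,4); im=np.maximum(im,t)
    return im/255.
def fit(views,q0,z0):
    def cost(q):
        q=np.array(q); c=0
        for p,m in views: c+=np.abs(render(p,q,z0)-m).sum()/m.sum()
        return c
    sim=np.array([q0]+[np.array(q0)+d for d in ([4,0,0],[0,4,0],[0,0,.2])])
    r=minimize(cost,q0,method="Nelder-Mead",options=dict(initial_simplex=sim,xatol=.02,fatol=1e-4)); return r.x,r.fun
E
python3 - <<'E'
from fit import *
p=get_image("wrist");cv2.imwrite("pics/w2.png",p["frame"])
c=proj(p,[586,250,25])[0].astype(int); 
W=(p,mask(p,(c[0]-45,c[1]-55,c[0]+45,c[1]+50)))
Sv=(S,mask(S,(375,300,430,365)));Tv=(T,mask(T,(225,205,265,250)))
for n,v in (("w",[W]),("s",[Sv]),("t",[Tv]),("all",[W,Sv,Tv])):
    q,f=fit(v,[586,250,-.43],3); print(n,q.round(2),np.degrees(q[2]).round(1),round(f,3))
vis=p["frame"].copy(); e=(render(p,q,3)>.5).astype(np.uint8); 
cv2.drawContours(vis,cv2.findContours(e,0,1)[0],-1,(0,0,255),1)
A=cv2.resize(vis[c[1]-60:c[1]+60,c[0]-60:c[0]+60],(390,390)); vis=S["frame"].copy(); e=(render(S,q,3)>.5).astype(np.uint8);cv2.drawContours(vis,cv2.findContours(e,0,1)[0],-1,(0,0,255),1)
cv2.imwrite("pics/fit1.png",np.hstack([A,cv2.resize(vis[295:365,370:440],(390,390))]))
go([*q[:2],200],np.degrees(q[2])-90)
# foot
for n,P in(("s",S),("t",T)): print(n,proj(P,[549,-197,0]),proj(P,[549,-197,32]))
E
```

```text
w [ 5.8660e+02  2.5235e+02 -4.6000e-01] -26.5 0.149
s [ 5.8451e+02  2.4824e+02 -2.6000e-01] -15.1 0.18
t [ 5.8499e+02  2.5004e+02 -2.9000e-01] -16.8 0.612
all [ 5.8558e+02  2.5102e+02 -4.1000e-01] -23.4 0.977
pos [562.1 271.5 201.4] yaw -115.02 tilt [-3.e-04 -0.e+00 -1.e+00] F [ 0.1  0.2 -0.3] w 85.3 t 1.9
xyz [ 0.86 -3.    0.14] rot [ 0.0003 -0.0001 -0.028 ] 1.6
s [[231.38323398 229.60557611]] [[229.44270468 215.74366588]]
t [[467.51063933 247.33608611]] [[472.26618754 245.1015095 ]]
```

View pics/fit1.png

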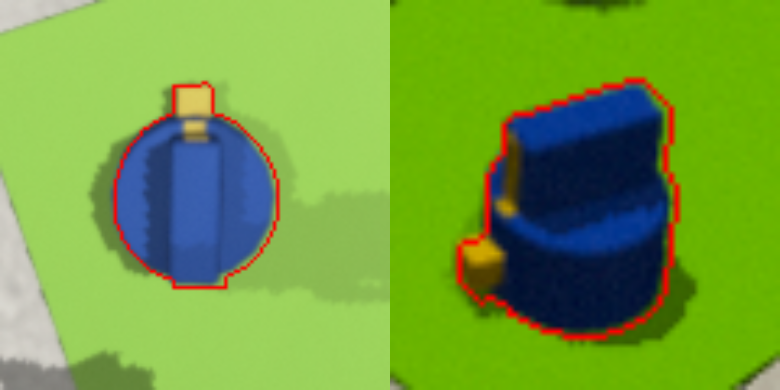

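Emit:
apply_moves(steps=[{"hand": 0.6,"xyz": [0.8,-2.4,3.0],"delta_rot": [0,0,0]},{"hand": 0.6,"xyz": [0.8,-3.0,6.0],"delta_rot": [0,0,0]},{"hand": 0.6,"xyz": [0.8,-3.0,8.5],"delta_rot": [0,0,0]},{"hand": 0.6,"xyz": [0.8,-3.0,8.5],"delta_rot": [0,0,0]},{"hand": 0.6,"xyz": [0.8,-3.0,8.5],"delta_rot": [0,0,0]}])

```text
clock: 2.32
position: [585.0, 252.3, 115.9]
ee_rot: [-0.538, 0.843, -0.0, -0.001]
contact_force: [-0.6, 0.0, 1.4]
gripper_width: 51.6
```

Run:
```python
from fit import *
p=get_image("wrist");cv2.imwrite("pics/w3.png",p["frame"])
c=proj(p,[586,250,25])[0].astype(int); print(c)
W=(p,mask(p,(c[0]-90,max(0,c[1]-110),c[0]+90,c[1]+90)))
q,f=fit([W],[586,250,-.43],3); print(q.round(2),np.degrees(q[2]).round(1),round(f,3))
vis=p["frame"].copy(); e=(render(p,q,3)>.5).astype(np.uint8); 
cv2.drawContours(vis,cv2.findContours(e,0,1)[0],-1,(0,0,255),1)
for x in (20,-20):
  pass
r=R.from_euler("z",q[2]); uv=proj(p,r.apply(BAR[[1,3,7,5]])+[q[0],q[1],3]); cv2.polylines(vis,[uv.astype(int)],True,(255,255,255),1)
cv2.imwrite("pics/fit2.png",vis)
for l in ("cap","grip","nose"):
    for d in nets.pinpoint(p,l)[:1]: print(l,d)
go([*q[:2],53.5],np.degrees(q[2])-90)
```

```text
[325 238]
[ 5.8675e+02  2.5225e+02 -4.6000e-01] -26.6 0.141
cap {'xyz': [708.6, 231.2, -0.9], 'confidence': 0.88}
grip {'xyz': [711.3, 226.3, 32.8], 'confidence': 0.78}
nose {'xyz': [720.3, 246.1, 10.4], 'confidence': 0.76}
pos [586.9 253.  119.1] yaw -114.91 tilt [ 0.0039  0.0024 -1.    ] F [-0.2 -0.3  0.3] w 51.3 t 2.5167
xyz [ 0.1  -0.01  6.56] rot [-0.0025  0.0039  0.0298] 1.73
```

View pics/fit2.png

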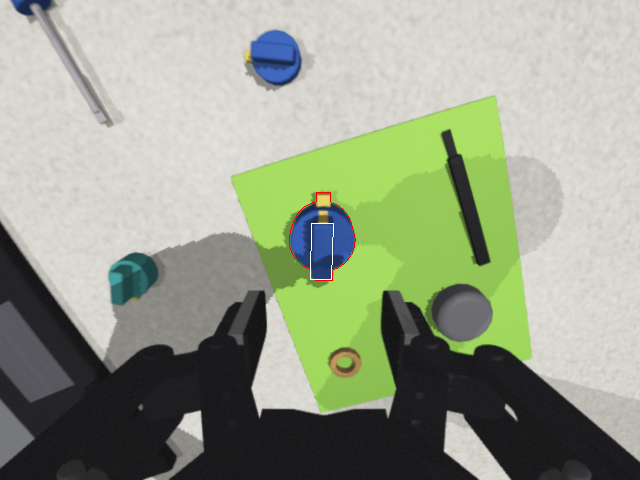

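Emit:
apply_moves(steps=[{"hand": 0.6,"xyz": [0,0,2.0],"delta_rot": [0,0,0.02]},{"hand": 0.6,"xyz": [0,0,3.5],"delta_rot": [0,0,0.02]},{"hand": 0.6,"xyz": [0,0,3.5],"delta_rot": [0,0,0.02]},{"hand": 0.6,"xyz": [0,0,3.5],"delta_rot": [0,0,0.02]},{"hand": 0.6,"xyz": [0,0,3.5],"delta_rot": [0,0,0.02]},{"hand": 0.6,"xyz": [0,0,3.5],"delta_rot": [0,0,0.02]}])

```text
clock: 3.02
position: [586.9, 252.3, 83.3]
ee_rot: [-0.529, 0.849, -0.0, 0.002]
contact_force: [0.3, 0.3, -0.5]
gripper_width: 51.2
```

Run:
```python
from fit import *
p=get_image("wrist")
c=proj(p,[586,250,25])[0].astype(int); print(c)
W=(p,mask(p,(c[0]-90,max(0,c[1]-130),c[0]+90,c[1]+110)))
q,f=fit([W],[586,250,-.43],3); print(q.round(2),np.degrees(q[2]).round(1),round(f,3))
vis=p["frame"].copy(); e=(render(p,q,3)>.5).astype(np.uint8); 
cv2.drawContours(vis,cv2.findContours(e,0,1)[0],-1,(0,0,255),1)
cv2.imwrite("pics/fit3.png",vis)
go([586.7,252.3,53.5],-116)
```

```text
[327 256]
[ 5.8579e+02  2.5204e+02 -4.7000e-01] -27.0 0.13
pos [586.8 252.1  83.1] yaw -116.13 tilt [ 0.0024  0.0015 -1.    ] F [-0.3 -0.8 -0.6] w 51.3 t 3.0667
xyz [-0.    0.02  2.96] rot [-0.0015  0.0024 -0.0022] 0.21
```

View pics/fit3.png

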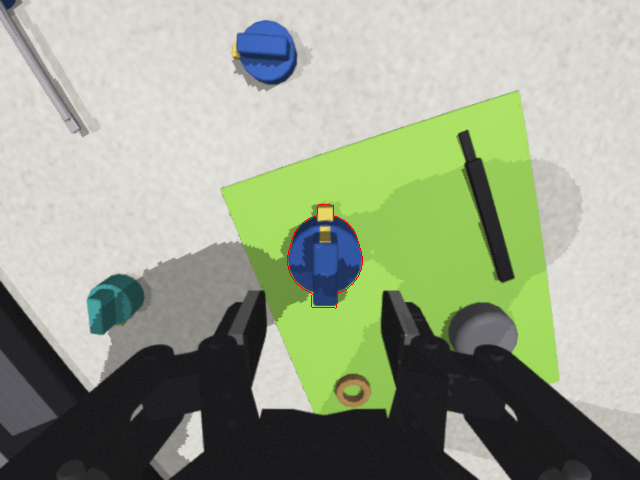

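Emit:
apply_moves(steps=[{"hand": 0.6,"xyz": [0,0,1.5],"delta_rot": [0,0,0]},{"hand": 0.6,"xyz": [0,0,2.9],"delta_rot": [0,0,0]},{"hand": 0.6,"xyz": [0,0,2.9],"delta_rot": [0,0,0]},{"hand": 0.6,"xyz": [0,0,2.9],"delta_rot": [0,0,0]},{"hand": 0.0,"xyz": [0,0,2.9],"delta_rot": [0,0,0]},{"hand": 0.0,"xyz": [0,0,2.9],"delta_rot": [0,0,0]},{"hand": 0.0,"xyz": [0,0,2.9],"delta_rot": [0,0,0]},{"hand": 0.0,"xyz": [0,0,2.9],"delta_rot": [0,0,0]},{"hand": 0.0,"xyz": [0,0,2.9],"delta_rot": [0,0,0]},{"hand": 0.0,"xyz": [0,0,2.9],"delta_rot": [0,0,0]},{"hand": 0.0,"xyz": [0,0,2.9],"delta_rot": [0,0,0]},{"hand": 0.0,"xyz": [0,0,2.9],"delta_rot": [0,0,0]}])

```text
clock: 4.07
position: [586.0, 251.6, 52.5]
ee_rot: [-0.529, 0.849, -0.0, 0.0]
contact_force: [-0.3, 0.1, -0.5]
gripper_width: 0.1
```

Run:
```python
from fit import *
p=get_image("wrist");cv2.imwrite("pics/w4.png",p["frame"])
go([586.7,252.3,53.5],-116)
```

```text
pos [586.  251.6  52.5] yaw -116.14 tilt [-1.e-04 -0.e+00 -1.e+00] F [ 0.2  1.  -0.2] w 0.3 t 4.1167
xyz [-0.09 -0.03 -0.1 ] rot [ 0.     -0.0001 -0.0025] 0.14
```

View pics/w4.png

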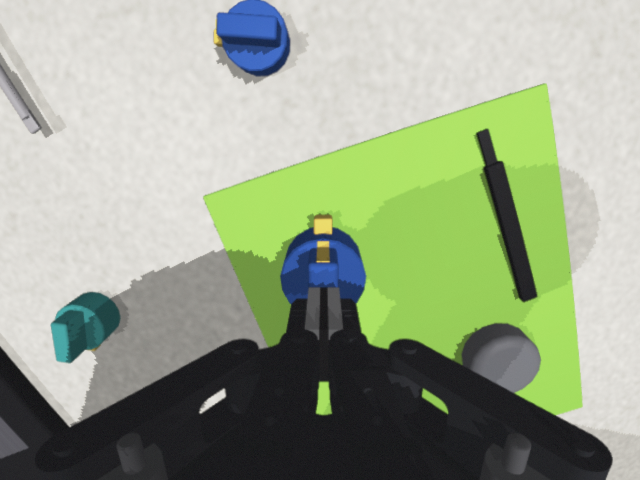

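Run:
```python
from fit import *
print([ (k,getattr(arm,k)) for k in dir(arm) if not k.startswith("_")])
p=get_image("wrist"); st=telemetry.read_state(); print(st)
r=R.from_quat(st["ee_rot"]); print("cam in tool",r.inv().apply(np.array(p["origin"])-st["position"]))
for z in (-10,0,3,10,22): print(z,proj(p,st["position"]+r.apply([0,0,z])))
c=proj(p,[586,250,25])[0].astype(int)
W=(p,mask(p,(c[0]-90,max(0,c[1]-130),c[0]+90,c[1]+20)))
q=[586.5,252.2,-.465]
vis=p["frame"].copy(); e=(render(p,q,3)>.5).astype(np.uint8); cv2.drawContours(vis,cv2.findContours(e,0,1)[0],-1,(0,0,255),1)
rr=R.from_euler("z",q[2]); uv=proj(p,rr.apply(BAR[[1,3,7,5]])+[q[0],q[1],3]); cv2.polylines(vis,[uv.astype(int)],True,(255,255,255),1)
for z in (0,22): cv2.circle(vis,tuple(proj(p,st["position"]+r.apply([0,0,z]))[0].astype(int)),3,(0,255,0),1)
A=cv2.resize(vis[190:390,220:430],(630,600));cv2.imwrite("pics/fit4.png",A)
s=get_image("scene");cv2.imwrite("pics/s4.png",cv2.resize(s["frame"][230:380,300:500],(800,600)))
```

```text
[('IKError', <class 'bench.IKError'>), ('nose_length', 22.0)]
{'clock': 4.1667, 'joints': array([ 6.58844857e-01,  5.66373998e-01, -1.63670853e-01,  6.92530997e-06,
       -8.40802885e-01,  4.55674975e-01]), 'joint_vel': array([ 0.00012612,  0.00053783, -0.0006372 , -0.00125311,  0.00122533,
       -0.00015311]), 'joint_efforts': array([ 2.24265718e-04, -4.42298055e+01,  1.51188272e+01,  3.35895494e+00,
       -5.60790359e-04, -7.78554181e-06]), 'position': array([586.00828519, 251.61881866,  52.49319187]), 'ee_rot': array([-5.28864616e-01,  8.48706202e-01, -5.17364358e-06, -2.53103859e-05]), 'contact_force': array([ 0.32758488,  0.06805149, -0.07258434]), 'wrist_torque': array([-0.02107715,  0.01455674, -0.00221144]), 'gripper_width': -0.278269337183539}
cam in tool [   0.43801539  -76.45415588 -149.51712873]
-10 [[322.79813771 309.60343332]]
0 [[322.84126475 299.26197706]]
3 [[322.85326809 296.3848091 ]]
10 [[322.87977523 290.03284601]]
22 [[322.92086314 280.19151305]]
```

View pics/fit4.png

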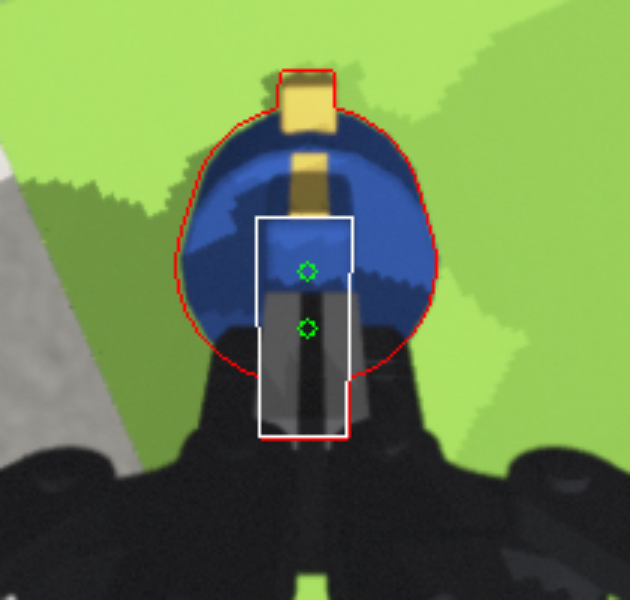

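View pics/s4.png

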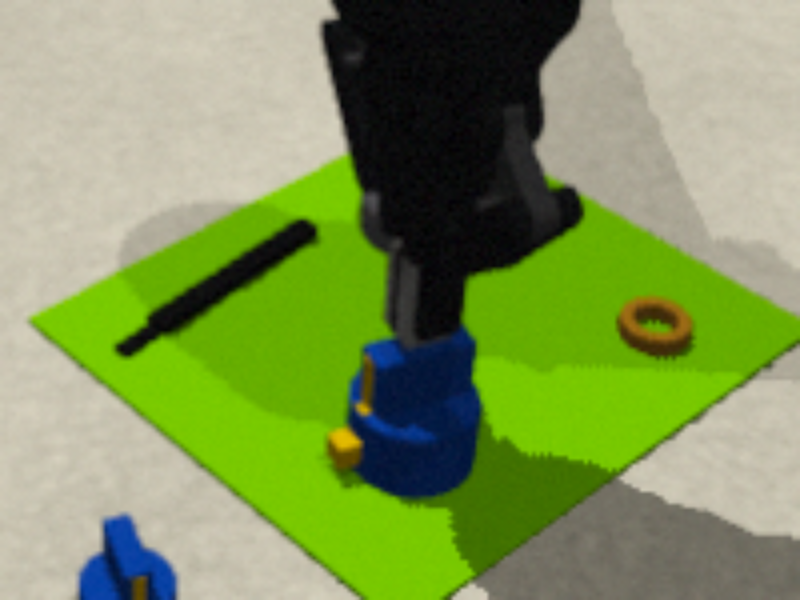

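Run:
```python
from fit import *
st=telemetry.read_state(); r=R.from_quat(st["ee_rot"])
for z in (-10,0,10,22): print(z,(proj(S,st["position"]+r.apply([0,0,z]))-[300,230])*4, (proj(S,st["position"]+r.apply([0,-11,z]))-[300,230])*4)
p=get_image("wrist")
for z in (-10,0,3,22): print(z,(proj(p,st["position"]+r.apply([0,-11,z]))-[220,190])*3,(proj(p,st["position"]+r.apply([0,11,z]))-[220,190])*3)
# height fit from old static views and this wrist one
m=mask(p,(270,200,375,287))
def cost(v):
    im=render(p,v[:3],v[3]); im[287:]=0; return np.abs(im-m).sum()/m.sum()
res=minimize(cost,[586,252,-.46,3],method="Nelder-Mead",options=dict(initial_simplex=[[586,252,-.46,3],[590,252,-.46,3],[586,256,-.46,3],[586,252,-.36,3],[586,252,-.46,-12]],xatol=.02,fatol=1e-4)); print(res.x,res.fun)
```

```text
-10 [[424.07359254 323.72118676]] [[395.12159071 331.58258987]]
0 [[421.74749496 346.37370645]] [[393.03027366 354.28469843]]
10 [[419.4570591  368.63899594]] [[390.97117776 376.59639056]]
22 [[416.75458223 394.85895927]] [[388.54186092 402.86802317]]
-10 [[308.37329526 291.14504732]] [[308.65975711 423.24080821]]
0 [[308.50849987 263.37522533]] [[308.77276858 389.31607802]]
3 [[308.54605159 255.66532197]] [[308.80428601 379.85799195]]
22 [[308.75689089 212.40017683]] [[308.98227851 326.46903079]]
[ 5.82975263e+02  2.53337198e+02 -4.57172257e-01 -5.41159689e+00] 0.047247882446534696
```

Emit:
apply_moves(steps=[{"hand": 0,"xyz": [0,0,0.1],"delta_rot": [0,0,0]},{"hand": 0,"xyz": [0,0,0.1],"delta_rot": [0,0,0]},{"hand": 0,"xyz": [0,0,0.2],"delta_rot": [0,0,0]},{"hand": 0,"xyz": [0,0,0.2],"delta_rot": [0,0,0]}])

```text
clock: 4.6
position: [585.9, 251.5, 50.2]
ee_rot: [-0.529, 0.849, 0.0, -0.0]
contact_force: [0.5, 0.5, -0.4]
gripper_width: 0.1
```

Emit:
apply_moves(steps=[{"hand": 0,"xyz": [0,0,0.1],"delta_rot": [0,0,0]},{"hand": 0,"xyz": [0,0,0.1],"delta_rot": [0,0,0]},{"hand": 0,"xyz": [0,0,0.2],"delta_rot": [0,0,0]},{"hand": 0,"xyz": [0,0,0.2],"delta_rot": [0,0,0]}])

```text
clock: 4.93
position: [586.0, 251.7, 48.5]
ee_rot: [-0.529, 0.849, -0.0, 0.0]
contact_force: [0.3, 0.2, -0.3]
gripper_width: -0.3
```

Run:
```python
from fit import *
go([586,251.6,30],-116)
s=get_image("scene");cv2.imwrite("pics/s5.png",cv2.resize(s["frame"][270:370,370:450],(480,600),interpolation=cv2.INTER_CUBIC))
```

```text
pos [586.  251.7  48.5] yaw -116.14 tilt [ 1.e-04  0.e+00 -1.e+00] F [ 0.3  0.2 -0.3] w -0.3 t 4.9333
xyz [0.01 0.   1.85] rot [-0.0001  0.     -0.0024] 0.14
```

View pics/s5.png

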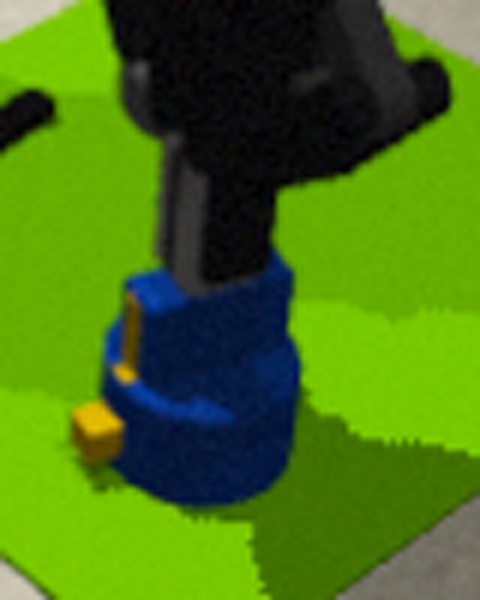

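Emit:
apply_moves(steps=[{"hand": 0,"xyz": [0,0,0.1],"delta_rot": [0,0,0]},{"hand": 0,"xyz": [0,0,0.1],"delta_rot": [0,0,0]},{"hand": 0,"xyz": [0,0,0.2],"delta_rot": [0,0,0]},{"hand": 0,"xyz": [0,0,0.2],"delta_rot": [0,0,0]}])

```text
clock: 5.32
position: [586.2, 251.7, 48.3]
ee_rot: [-0.529, 0.849, -0.0, 0.0]
contact_force: [-2.9, -1.3, 8.9]
gripper_width: -0.0
```

Emit:
apply_moves(steps=[{"hand": 0,"xyz": [0,0,-1.0],"delta_rot": [0,0,0]},{"hand": 0.6,"xyz": [0,0,-1.0],"delta_rot": [0,0,0]},{"hand": 0.6,"xyz": [0,0,-1.0],"delta_rot": [0,0,0]},{"hand": 0.6,"xyz": [0,0,-1.0],"delta_rot": [0,0,0]},{"hand": 0.6,"xyz": [0,0,-1.0],"delta_rot": [0,0,0]},{"hand": 0.6,"xyz": [0,0,-1.0],"delta_rot": [0,0,0]}])

```text
clock: 5.82
position: [585.8, 251.5, 56.0]
ee_rot: [-0.529, 0.849, 0.0, -0.0]
contact_force: [-0.0, 0.7, -0.2]
gripper_width: 51.2
```

Run:
```python
from fit import *
go([586,251.7,27],-116)
p=get_image("wrist");cv2.imwrite("pics/w6.png",p["frame"])
s=get_image("scene");cv2.imwrite("pics/s6.png",cv2.resize(s["frame"][270:370,370:450],(480,600),interpolation=cv2.INTER_CUBIC))
```

```text
pos [585.8 251.5  56. ] yaw -116.15 tilt [-7.e-04 -4.e-04 -1.e+00] F [-0.   0.7 -0.2] w 51.2 t 5.8167
xyz [-0.03 -0.01  2.9 ] rot [ 0.0004 -0.0007 -0.0027] 0.16
```

View pics/w6.png

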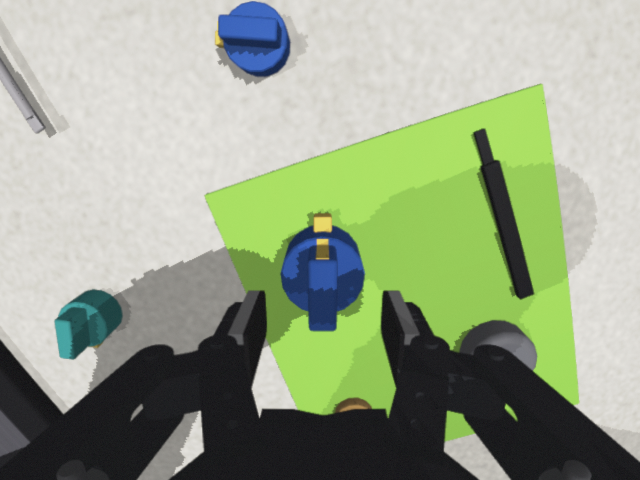

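View pics/s6.png

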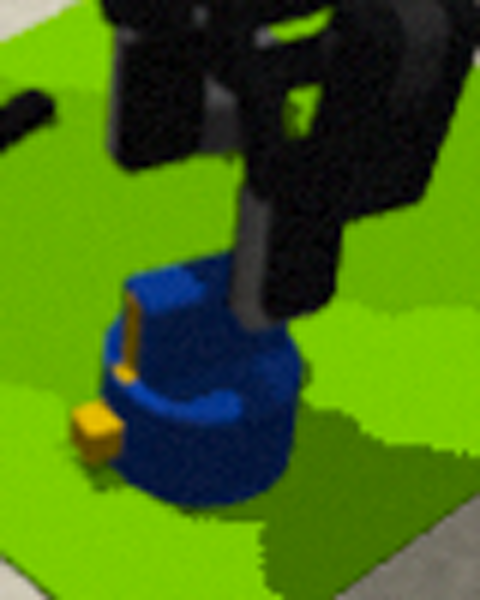

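Emit:
apply_moves(steps=[{"hand": 0.6,"xyz": [0,0,0.8],"delta_rot": [0,0,0]},{"hand": 0.6,"xyz": [0,0,1.6],"delta_rot": [0,0,0]},{"hand": 0.6,"xyz": [0,0,2.2],"delta_rot": [0,0,0]},{"hand": 0.6,"xyz": [0,0,2.7],"delta_rot": [0,0,0]},{"hand": 0.6,"xyz": [0,0,2.7],"delta_rot": [0,0,0]},{"hand": 0.6,"xyz": [0,0,2.7],"delta_rot": [0,0,0]}])

```text
clock: 6.42
position: [585.8, 251.4, 28.8]
ee_rot: [-0.529, 0.849, -0.0, -0.001]
contact_force: [0.1, 0.3, -0.1]
gripper_width: 51.3
```

Run:
```python
from fit import *
go([586,251.7,27],-116)
p=get_image("wrist");cv2.imwrite("pics/w7.png",p["frame"][150:450,150:550])
s=get_image("scene");cv2.imwrite("pics/s7.png",cv2.resize(s["frame"][270:370,370:450],(480,600),interpolation=cv2.INTER_CUBIC))
```

```text
pos [585.8 251.4  28.8] yaw -116.14 tilt [-9.e-04 -8.e-04 -1.e+00] F [ 0.1  0.3 -0.1] w 51.3 t 6.4167
xyz [-0.03 -0.01  0.18] rot [ 0.0005 -0.0012 -0.0025] 0.16
```

View pics/w7.png

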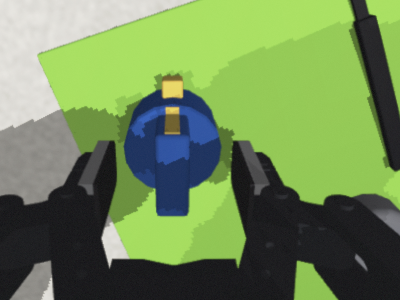

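View pics/s7.png

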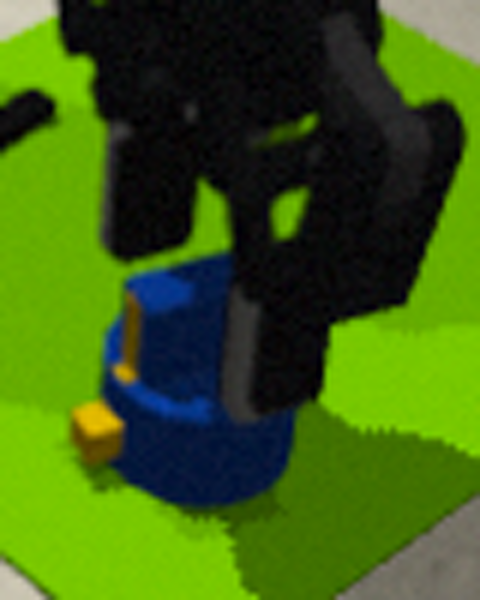

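Emit:
apply_moves(steps=[{"hand": 0.6,"xyz": [0,0,0.2],"delta_rot": [0,0,0]},{"hand": 0.0,"xyz": [0,0,0.2],"delta_rot": [0,0,0]},{"hand": 0.0,"xyz": [0,0,0.2],"delta_rot": [0,0,0]},{"hand": 0.0,"xyz": [0,0,0.2],"delta_rot": [0,0,0]},{"hand": 0.0,"xyz": [0,0,0.2],"delta_rot": [0,0,0]},{"hand": 0.0,"xyz": [0,0,0.2],"delta_rot": [0,0,0]},{"hand": 0.0,"xyz": [0,0,0.2],"delta_rot": [0,0,0]},{"hand": 0.0,"xyz": [0,0,0.2],"delta_rot": [0,0,0]}])

```text
clock: 7.18
position: [586.2, 251.8, 27.8]
ee_rot: [-0.529, 0.849, -0.0, 0.0]
contact_force: [-0.0, -0.8, 2.3]
gripper_width: 12.6
```

Run:
```python
from fit import *
go([586,251.7,150],-116)
p=get_image("wrist");cv2.imwrite("pics/w8.png",p["frame"][150:450,150:550])
s=get_image("scene");cv2.imwrite("pics/s8.png",cv2.resize(s["frame"][270:370,370:450],(480,600),interpolation=cv2.INTER_CUBIC))
```

```text
pos [586.2 251.8  27.8] yaw -116.13 tilt [ 6.e-04  3.e-04 -1.e+00] F [-0.  -0.8  2.3] w 12.6 t 7.1833
xyz [ 1.000e-02  1.000e-02 -1.222e+01] rot [-0.0004  0.0005 -0.0023] 0.14
```

View pics/s8.png

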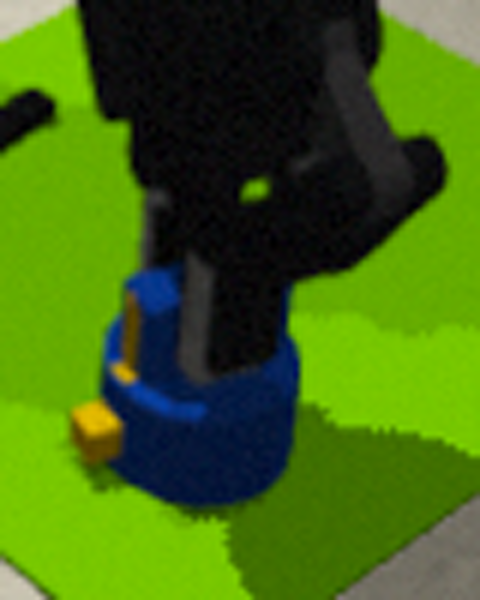

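View pics/w8.png

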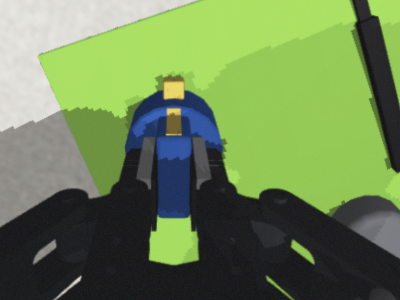

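Run:
```python
from fit import *
go([481,-164,160],-113)
r=R.from_quat(telemetry.read_state()["ee_rot"]); print(r.as_matrix().round(3))
for p in ([586,251.7,150],[551,113,160],[516,-25,160],[481,-164,160]): print((r.inv().apply(np.array(p)-telemetry.read_state()["position"])/10).round(1))
```

```text
pos [586.2 251.8  27.8] yaw -116.13 tilt [ 6.e-04  3.e-04 -1.e+00] F [-0.3  0.1  2.6] w 12.7 t 7.2833
xyz [ 41.96  -8.87 -13.23] rot [-0.0004  0.0005 -0.0547] 3.13
[[-0.44  -0.898  0.001]
 [-0.898  0.44   0.   ]
 [-0.001 -0.    -1.   ]]
[  0.    0.  -12.2]
[ 14.   -3.  -13.2]
[ 27.9  -5.9 -13.2]
[ 42.   -8.9 -13.2]
```

Emit:
apply_moves(steps=[{"hand": 0,"xyz": [0,0,-1.0],"delta_rot": [0,0,0]},{"hand": 0,"xyz": [0,0,-2.5],"delta_rot": [0,0,0]},{"hand": 0,"xyz": [0,0,-5],"delta_rot": [0,0,0]},{"hand": 0,"xyz": [0,0,-8],"delta_rot": [0,0,0]},{"hand": 0,"xyz": [0,0,-11],"delta_rot": [0,0,0]},{"hand": 0,"xyz": [1.5,-0.3,-12.5],"delta_rot": [0,0,0]},{"hand": 0,"xyz": [4.5,-1,-13.2],"delta_rot": [0,0,0]},{"hand": 0,"xyz": [7.5,-1.6,-13.2],"delta_rot": [0,0,0]},{"hand": 0,"xyz": [10.5,-2.2,-13.2],"delta_rot": [0,0,0]},{"hand": 0,"xyz": [13.5,-2.9,-13.2],"delta_rot": [0,0,0]},{"hand": 0,"xyz": [16.5,-3.5,-13.2],"delta_rot": [0,0,0]},{"hand": 0,"xyz": [18.0,-3.8,-13.2],"delta_rot": [0,0,0]}])

```text
clock: 8.28
position: [538.9, 70.5, 159.8]
ee_rot: [-0.528, 0.849, 0.0, -0.001]
contact_force: [1.0, 0.2, -0.7]
gripper_width: 12.4
```

Run:
```python
from fit import *
go([481,-164,160],-113)
```

```text
pos [538.9  70.5 159.8] yaw -116.27 tilt [-1.7e-03 -3.0e-04 -1.0e+00] F [ 1.   0.2 -0.7] w 12.4 t 8.2833
xyz [23.59 -5.18 -0.  ] rot [ 0.0014 -0.001  -0.0571] 3.27
```

Emit:
apply_moves(steps=[{"hand": 0,"xyz": [3,-0.6,0],"delta_rot": [0,0,-0.01]},{"hand": 0,"xyz": [6,-1.3,0],"delta_rot": [0,0,-0.02]},{"hand": 0,"xyz": [9,-2,0],"delta_rot": [0,0,-0.03]},{"hand": 0,"xyz": [12,-2.6,0],"delta_rot": [0,0,-0.04]},{"hand": 0,"xyz": [15,-3.3,0],"delta_rot": [0,0,-0.05]},{"hand": 0,"xyz": [18,-4,0],"delta_rot": [0,0,-0.055]},{"hand": 0,"xyz": [21,-4.6,0],"delta_rot": [0,0,-0.055]},{"hand": 0,"xyz": [23,-5.1,0],"delta_rot": [0,0,-0.055]},{"hand": 0,"xyz": [23.6,-5.2,0],"delta_rot": [0,0,-0.055]},{"hand": 0,"xyz": [23.6,-5.2,0],"delta_rot": [0,0,-0.055]},{"hand": 0,"xyz": [23.6,-5.2,0],"delta_rot": [0,0,-0.055]},{"hand": 0,"xyz": [23.6,-5.2,0],"delta_rot": [0,0,-0.055]}])

```text
clock: 9.28
position: [483.9, -160.7, 159.6]
ee_rot: [-0.552, 0.834, -0.0, 0.0]
contact_force: [-0.2, 1.1, -0.6]
gripper_width: 12.5
```

Run:
```python
from fit import *
go([481,-164,160],-113)
p=get_image("wrist");cv2.imwrite("pics/w9.png",p["frame"])
import pickle; pickle.dump(p,open("w9.pkl","wb"))
for l in ("hub","mark","nose","cap","grip"):
    for d in nets.pinpoint(p,l)[:2]: print(l,d)
t=get_image("top")
for l in ("hub","mark","foot"):
    for d in nets.pinpoint(t,l)[:2]: print(l,d)
```

```text
pos [ 483.9 -160.7  159.6] yaw -112.94 tilt [ 2.e-04  1.e-04 -1.e+00] F [-0.2  1.1 -0.6] w 12.5 t 9.2833
xyz [ 0.42  0.13 -0.04] rot [-0.0001  0.0002  0.0011] 0.06
hub {'xyz': [548.0, -200.5, 29.8], 'confidence': 0.8}
mark {'xyz': [575.6, -205.0, 33.5], 'confidence': 0.89}
nose {'xyz': [510.3, -168.9, 147.0], 'confidence': 0.97}
cap {'xyz': [488.1, -160.9, 132.8], 'confidence': 0.96}
cap {'xyz': [546.3, -197.8, 30.4], 'confidence': 0.62}
grip {'xyz': [484.5, -160.4, 171.3], 'confidence': 0.79}
```

View pics/w9.png

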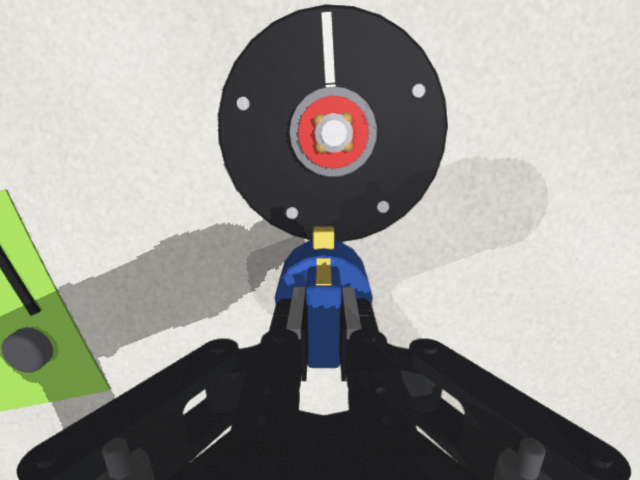

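```bash
cat > foot.py <<'E'
from fit import *
import pickle
def foot(p):
    f=p["frame"]; hsv=cv2.cvtColor(f,cv2.COLOR_BGR2HSV); h,s,v=cv2.split(hsv)
    red=(((h<8)|(h>172))&(s>150)&(v>100)).astype(np.uint8)
    cs=cv2.findContours(red,0,cv2.CHAIN_APPROX_NONE)[0]; c=max(cs,key=cv2.contourArea)
    pts=cv2.convexHull(c)[:,0]
    g=backproj(p,pts.astype(float),32); A=np.c_[2*g[:,:2],np.ones(len(g))]; sol=np.linalg.lstsq(A,(g[:,:2]**2).sum(1),rcond=None)[0]
    rad=np.sqrt(sol[2]+sol[0]**2+sol[1]**2); print("ring",sol[:2].round(2),"r",rad.round(2))
    # plate ring: pixels of hull at z 12
    C=sol[:2]
    # stripe
    yy,xx=np.mgrid[0:480,0:640]; G=backproj(p,np.c_[xx.ravel(),yy.ravel()].astype(float),12)[:,:2].reshape(480,640,2)
    d=np.linalg.norm(G-C,axis=2); ang=np.arctan2(G[...,1]-C[1],G[...,0]-C[0])
    w=(v>150)&(s<60)&(d>46)&(d<86)&(np.abs(ang+.38)<.35); P=G[w]; m=P.mean(0)
    u=np.linalg.svd(P-m)[2][0]; u*=np.sign(u@(m-C)); off=np.cross(u,C-m)
    print("stripe n",w.sum(),"dir",np.degrees(np.arctan2(u[1],u[0])).round(2),"dir from C",np.degrees(np.arctan2(*(m-C)[::-1])).round(2),"off",off.round(2))
    # plate edge
    dark=((v<75)&(d<110)&(d>60)).astype(np.uint8)
    return C
E
python3 - <<'E'
from foot import *
p=pickle.load(open("w9.pkl","rb"))
foot(p)
# plate ellipse
f=p["frame"];v=f.max(2); m=((v<90)).astype(np.uint8); m[225:]=0; m[:, :200]=0; m[:,460:]=0
m=cv2.morphologyEx(m,cv2.MORPH_OPEN,np.ones((5,5)))
c=max(cv2.findContours(m,0,cv2.CHAIN_APPROX_NONE)[0],key=cv2.contourArea)[:,0]; c=c[c[:,1]<195]
for z in (6,12):
    g=backproj(p,c.astype(float),z); A=np.c_[2*g[:,:2],np.ones(len(g))]; b=(g[:,:2]**2).sum(1)
    for _ in range(4):
        s=np.linalg.lstsq(A,b,rcond=None)[0]; r=np.linalg.norm(g[:,:2]-s[:2],axis=1); rad=np.sqrt(s[2]+s[0]**2+s[1]**2); k=np.abs(r-rad)<3; g,A,b=g[k],A[k],b[k]
    print("plate z",z,s[:2],rad,k.sum())
# cap in hand
m=mask(p,(265,215,385,288))
st=telemetry.read_state()
def cost(q,z0):
    im=render(p,q,z0); im[288:]=0; return np.abs(im-m).sum()/m.sum()
for z0 in (159.6-24.8-5,159.6-24.8,159.6-24.8+5):
  q0=[484,-161,-.40]; sim=[q0]+[[q0[0]+3,q0[1],q0[2]],[q0[0],q0[1]+3,q0[2]],[q0[0],q0[1],q0[2]+.15]]
  r=minimize(cost,q0,args=(z0,),method="Nelder-Mead",options=dict(initial_simplex=sim,xatol=.02,fatol=1e-4)); print(z0,r.x,np.degrees(r.x[2]),r.fun)
T2=get_image("top"); foot(T2)
E
```

```text
ring [ 549.7  -196.56] r 26.34
stripe n 545 dir -19.57 dir from C -19.68 off 0.13
plate z 6 [ 549.79826215 -196.8484305 ] 94.67011489616313 471
plate z 12 [ 549.88247539 -196.72998896] 92.79621374943012 471
129.79999999999998 [ 4.81071509e+02 -1.59629569e+02 -4.03308220e-01] -23.107858836313962 0.07204700990121028
134.79999999999998 [ 4.82368800e+02 -1.60173853e+02 -4.06286259e-01] -23.278487942981645 0.08467897507741402
139.79999999999998 [ 4.83654442e+02 -1.60758037e+02 -4.04823350e-01] -23.194669394772287 0.10045642300016122Traceback (most recent call last):
  File "<stdin>", line 21, in <module>
  File "foot.py", line 6, in foot
    cs=cv2.findContours(red,0,cv2.CHAIN_APPROX_NONE)[0]; c=max(cs,key=cv2.contourArea)
                                                           ~~~^^^^^^^^^^^^^^^^^^^^^^^^
ValueError: max() iterable argument is empty
```

Run:
```python
from fit import *
go([550.2,-196.8,90],-109.6)
```

```text
pos [ 483.5 -161.4  159.5] yaw -112.99 tilt [ 0.  0. -1.] F [ 0.6 -0.4 -0.6] w 12.4 t 9.8333
xyz [ 0.66 -7.52  6.95] rot [-0.      0.     -0.0591] 3.39
```

Emit:
apply_moves(steps=[{"hand": 0,"xyz": [0.2,-2,0],"delta_rot": [0,0,-0.02]},{"hand": 0,"xyz": [0.4,-4.5,1],"delta_rot": [0,0,-0.04]},{"hand": 0,"xyz": [0.7,-7.5,3],"delta_rot": [0,0,-0.059]},{"hand": 0,"xyz": [0.7,-7.5,5],"delta_rot": [0,0,-0.059]},{"hand": 0,"xyz": [0.7,-7.5,6.9],"delta_rot": [0,0,-0.059]},{"hand": 0,"xyz": [0.7,-7.5,6.9],"delta_rot": [0,0,-0.059]},{"hand": 0,"xyz": [0.7,-7.5,6.9],"delta_rot": [0,0,-0.059]},{"hand": 0,"xyz": [0.7,-7.5,6.9],"delta_rot": [0,0,-0.059]}])

```text
clock: 10.5
position: [550.6, -197.4, 91.7]
ee_rot: [-0.577, 0.817, -0.001, 0.0]
contact_force: [0.7, -0.3, -1.4]
gripper_width: 12.6
```

Run:
```python
from fit import *
import pickle
go([550.2,-196.8,90],-109.6)
p=get_image("wrist");cv2.imwrite("pics/w10.png",p["frame"]);s=get_image("scene");pickle.dump((p,s),open("v10.pkl","wb"))
cv2.imwrite("pics/s10.png",cv2.resize(s["frame"][160:270,165:305],(764,600),interpolation=cv2.INTER_CUBIC))
```

```text
pos [ 550.6 -197.4   91.7] yaw -109.58 tilt [ 1.7e-03 -8.0e-04 -1.0e+00] F [ 0.7 -0.3 -1.4] w 12.6 t 10.5
xyz [-0.05  0.06  0.17] rot [-0.0018 -0.0002  0.0004] 0.11
```

View pics/w10.png

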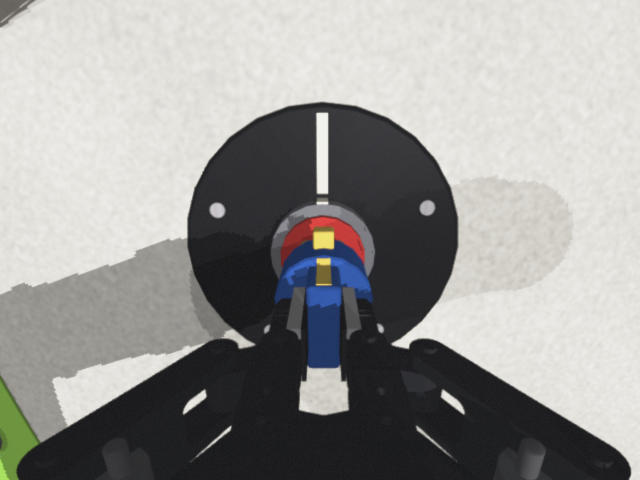

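View pics/s10.png

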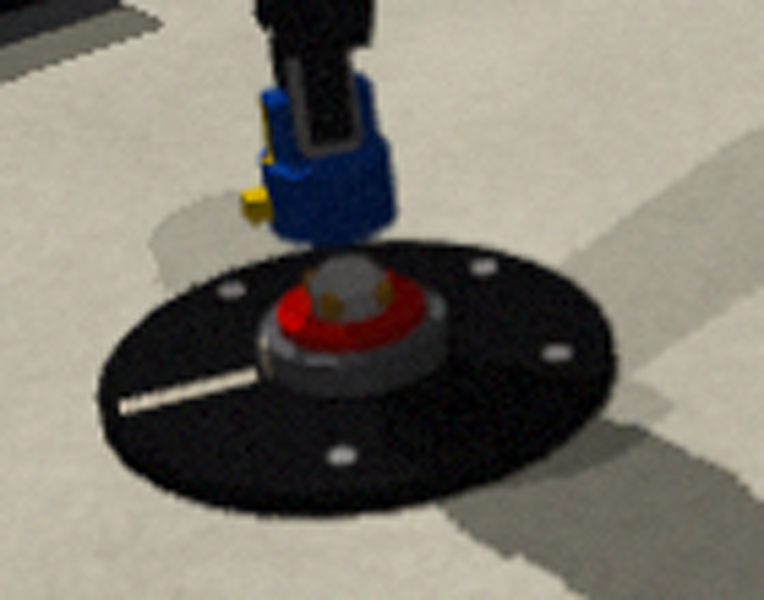

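```bash
cat > ch.py <<'E'
from foot import *
def capscene(s,z0,q0,y1=None):
    # scene: match left, right, bottom edges: use mask filled; ignore fingers
    f=s["frame"]; hsv=cv2.cvtColor(f,cv2.COLOR_BGR2HSV); h,S_,v=cv2.split(hsv)
    m=(((h>100)&(h<130)&(S_>120)&(v>25))|((h>20)&(h<32)&(S_>120)&(v>60))).astype(np.uint8)
    c=proj(s,[q0[0],q0[1],z0+13])[0].astype(int)
    w=np.zeros_like(m); w[c[1]-25:c[1]+20,c[0]-30:c[0]+30]=1; m=m*w
    ign=((v<60)&(S_<120)) # fingers etc
    def cost(q,zz):
        im=render(s,[q[0],q[1],q0[2]],zz); 
        top=int(proj(s,[q[0],q[1],z0+27])[0][1])-1
        k=np.ones_like(im); k[:top]=0  # only body+nose
        return (np.abs(im-m)*k).sum()/m.sum()
    sim=[[q0[0],q0[1]],[q0[0]+4,q0[1]],[q0[0],q0[1]+4]]
    r=minimize(cost,q0[:2],args=(z0,),method="Nelder-Mead",options=dict(initial_simplex=sim,xatol=.02,fatol=1e-4)); print("scene cap",r.x.round(2),r.fun); return r.x,m
def capwrist(p,z0,q0,cut):
    m=mask(p,(265,200,385,cut))
    def cost(q):
        im=render(p,q,z0); im[cut:]=0; return np.abs(im-m).sum()/m.sum()
    sim=[q0]+[[q0[0]+3,q0[1],q0[2]],[q0[0],q0[1]+3,q0[2]],[q0[0],q0[1],q0[2]+.15]]
    r=minimize(cost,q0,method="Nelder-Mead",options=dict(initial_simplex=sim,xatol=.02,fatol=1e-4)); print("wrist cap",r.x.round(2),np.degrees(r.x[2]).round(2),r.fun); return r.x
E
python3 - <<'E'
from ch import *
p,s=pickle.load(open("v10.pkl","rb"))
for z0 in (61,67,72):
  q,m=capscene(s,z0,[550,-197,-.344]); capwrist(p,z0,[550,-197,-.344],286)
foot(s)
foot(S)
vis=s["frame"].copy(); e=(render(s,[*q,-.344],72)>.5).astype(np.uint8);cv2.drawContours(vis,cv2.findContours(e,0,1)[0],-1,(0,0,255),1)
cv2.imwrite("pics/m10.png",np.hstack([cv2.resize(vis[160:220,195:255],(390,390),interpolation=cv2.INTER_NEAREST),cv2.cvtColor(cv2.resize(m[160:220,195:255]*255,(390,390)),cv2.COLOR_GRAY2BGR)]))
E
```

```text
scene cap [ 542.59 -212.17] 0.19444444444444448
wrist cap [ 5.4763e+02 -1.9645e+02 -3.5000e-01] -19.81 0.06815987933634993
scene cap [ 549.78 -200.72] 0.220718954248366
wrist cap [ 5.4912e+02 -1.9703e+02 -3.4000e-01] -19.36 0.07330432764821905
scene cap [ 551.08 -197.31] 0.2638888888888889
wrist cap [ 5.5039e+02 -1.9747e+02 -3.5000e-01] -20.06 0.08736512356421859
ring [ 556.94 -203.01] r 19.27
stripe n 30 dir -18.41 dir from C -20.24 off 1.98
ring [ 549.62 -198.22] r 26.69
stripe n 31 dir -18.96 dir from C -21.79 off 3.23
```

View pics/m10.png

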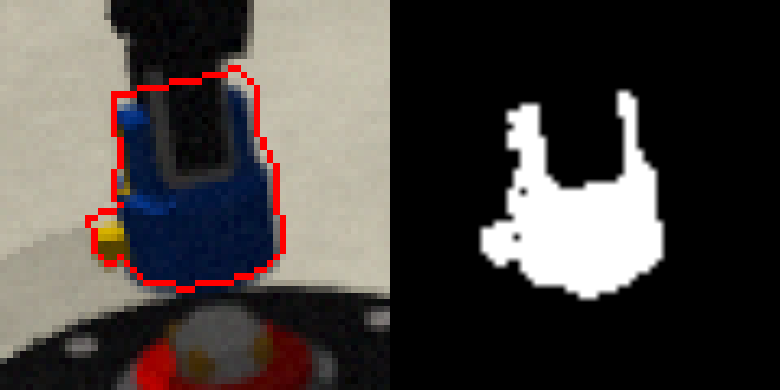

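Emit:
apply_moves(steps=[{"hand": 0,"xyz": [0,0,0.5],"delta_rot": [0,0,0]},{"hand": 0,"xyz": [0,0,1],"delta_rot": [0,0,0]},{"hand": 0,"xyz": [0,0,1.4],"delta_rot": [0,0,0]},{"hand": 0,"xyz": [0,0,1.4],"delta_rot": [0,0,0]},{"hand": 0,"xyz": [0,0,1.4],"delta_rot": [0,0,0]}])

```text
clock: 11.02
position: [549.5, -197.2, 76.1]
ee_rot: [-0.576, 0.817, 0.0, -0.0]
contact_force: [0.1, 0.7, -0.8]
gripper_width: 12.6
```

Run:
```python
from ch import *
go([550.6,-197.2,72],-109.6)
p=get_image("wrist");s=get_image("scene")
z0=telemetry.read_state()["position"][2]-24.8
capscene(s,z0,[550,-197,-.344]); capwrist(p,z0,[550,-197,-.344],286)
cv2.imwrite("pics/w11.png",cv2.resize(p["frame"][120:320,220:430],(630,600)))
cv2.imwrite("pics/s11.png",cv2.resize(s["frame"][160:250,185:275],(600,600),interpolation=cv2.INTER_CUBIC))
```

```text
pos [ 549.5 -197.2   76.1] yaw -109.61 tilt [-9.e-04  0.e+00 -1.e+00] F [ 0.1  0.7 -0.8] w 12.6 t 11.0167
xyz [-0.03 -0.1   0.41] rot [ 0.0009 -0.0003 -0.0001] 0.05
scene cap [ 552.23 -197.78] 0.2522179020862076
wrist cap [ 5.4807e+02 -1.9682e+02 -3.4000e-01] -19.69 0.07708950644341193
```

View pics/w11.png

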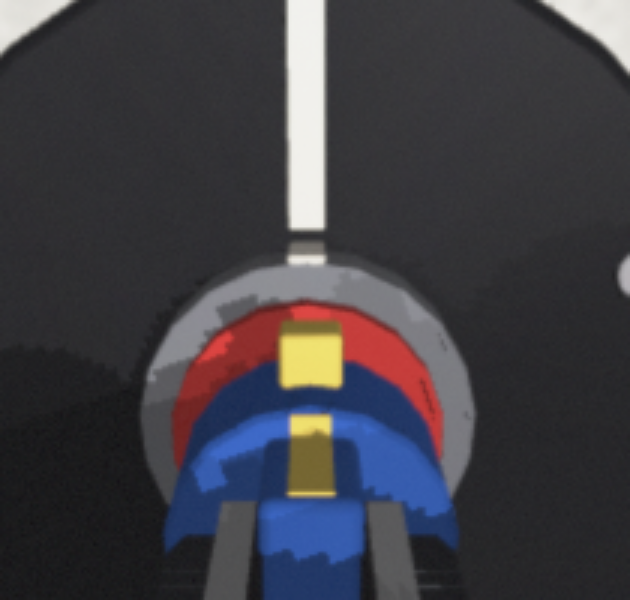

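View pics/s11.png

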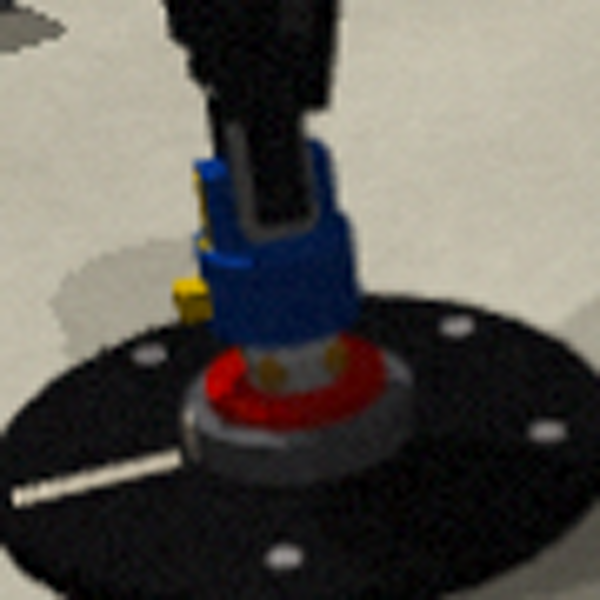

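Emit:
apply_moves(steps=[{"hand": 0,"xyz": [0,0,0.2],"delta_rot": [0,0,0]},{"hand": 0,"xyz": [0,0,0.4],"delta_rot": [0,0,0]},{"hand": 0,"xyz": [0,0,0.6],"delta_rot": [0,0,0]},{"hand": 0,"xyz": [0,0,0.6],"delta_rot": [0,0,0]},{"hand": 0,"xyz": [0,0,0.6],"delta_rot": [0,0,0]}])

```text
clock: 11.53
position: [549.7, -197.2, 70.3]
ee_rot: [-0.576, 0.817, 0.0, -0.0]
contact_force: [-1.3, 0.9, -0.3]
gripper_width: 12.9
```

Run:
```python
from ch import *
go([550.6,-197.2,72],-109.6)
p=get_image("wrist");s=get_image("scene");print(telemetry.read_state()["wrist_torque"])
cv2.imwrite("pics/s12.png",cv2.resize(s["frame"][160:250,185:275],(600,600),interpolation=cv2.INTER_CUBIC))
```

```text
pos [ 549.7 -197.2   70.3] yaw -109.61 tilt [-5.e-04  0.e+00 -1.e+00] F [-1.3  0.9 -0.3] w 12.9 t 11.5333
xyz [-0.03 -0.08 -0.17] rot [ 0.0004 -0.0001 -0.0002] 0.03
[0.00577682 0.03814592 0.0156793 ]
```

View pics/s12.png

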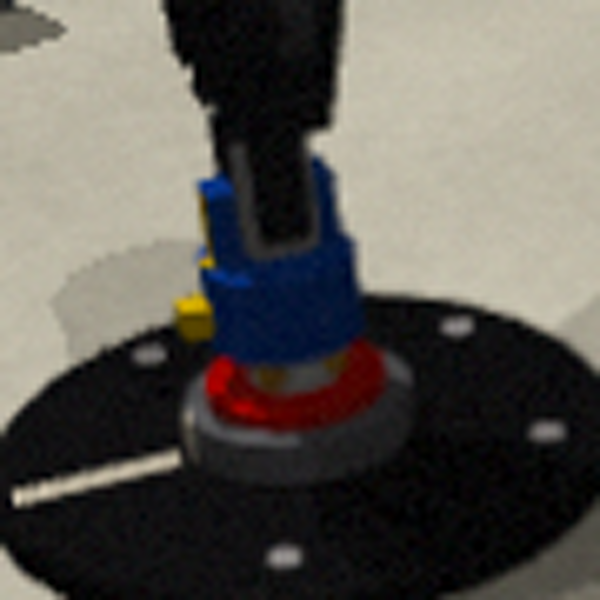

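Emit:
apply_moves(steps=[{"hand": 0,"xyz": [0,0,0.15],"delta_rot": [0,0,0]},{"hand": 0,"xyz": [0,0,0.3],"delta_rot": [0,0,0]},{"hand": 0,"xyz": [0,0,0.3],"delta_rot": [0,0,0]}])

```text
clock: 11.88
position: [549.6, -197.2, 67.2]
ee_rot: [-0.576, 0.817, 0.0, -0.0]
contact_force: [-0.7, 0.8, -1.1]
gripper_width: 12.7
```

Emit:
apply_moves(steps=[{"hand": 0,"xyz": [0,0,0.1],"delta_rot": [0,0,0]},{"hand": 0,"xyz": [0,0,0.2],"delta_rot": [0,0,0]},{"hand": 0,"xyz": [0,0,0.2],"delta_rot": [0,0,0]}])

```text
clock: 12.13
position: [549.9, -197.1, 66.1]
ee_rot: [-0.576, 0.817, -0.0, 0.0]
contact_force: [-0.8, 1.5, 3.9]
gripper_width: 12.9
```

Emit:
apply_moves(steps=[{"hand": 0,"xyz": [0,0,0.1],"delta_rot": [0,0,0]},{"hand": 0,"xyz": [0,0,0.2],"delta_rot": [0,0,0]},{"hand": 0,"xyz": [0,0,0.2],"delta_rot": [0,0,0]}])

```text
clock: 12.38
position: [550.3, -197.1, 64.8]
ee_rot: [-0.577, 0.817, -0.0, 0.0]
contact_force: [-1.4, 2.9, 6.1]
gripper_width: 12.5
```

Emit:
apply_moves(steps=[{"hand": 0,"xyz": [0,0,0.1],"delta_rot": [0,0,0]},{"hand": 0,"xyz": [0,0,0.2],"delta_rot": [0,0,0]},{"hand": 0,"xyz": [0,0,0.2],"delta_rot": [0,0,0]}])

```text
clock: 12.63
position: [549.8, -197.0, 61.9]
ee_rot: [-0.576, 0.817, -0.0, 0.0]
contact_force: [-1.8, 1.1, 2.3]
gripper_width: 12.9
```

Emit:
apply_moves(steps=[{"hand": 0,"xyz": [0,0,0.15],"delta_rot": [0,0,0]},{"hand": 0,"xyz": [0,0,0.3],"delta_rot": [0,0,0]},{"hand": 0,"xyz": [0,0,0.3],"delta_rot": [0,0,0]}])

```text
clock: 12.88
position: [549.2, -197.0, 57.2]
ee_rot: [-0.576, 0.817, 0.001, -0.0]
contact_force: [-0.0, 1.9, -3.0]
gripper_width: 12.5
```

Emit:
apply_moves(steps=[{"hand": 0,"xyz": [0,0,0.1],"delta_rot": [0,0,0]},{"hand": 0,"xyz": [0,0,0.2],"delta_rot": [0,0,0]},{"hand": 0,"xyz": [0,0,0.2],"delta_rot": [0,0,0]}])

```text
clock: 13.13
position: [549.8, -197.4, 56.4]
ee_rot: [-0.576, 0.817, 0.0, -0.0]
contact_force: [-0.8, 0.8, 0.1]
gripper_width: 12.9
```

Emit:
apply_moves(steps=[{"hand": 0,"xyz": [0,0,0.1],"delta_rot": [0,0,0]},{"hand": 0,"xyz": [0,0,0.2],"delta_rot": [0,0,0]},{"hand": 0,"xyz": [0,0,0.2],"delta_rot": [0,0,0]}])

```text
clock: 13.38
position: [550.0, -197.4, 55.1]
ee_rot: [-0.576, 0.817, -0.0, 0.0]
contact_force: [-1.4, 1.3, 4.2]
gripper_width: 12.3
```

Emit:
apply_moves(steps=[{"hand": 0,"xyz": [0,0,0.1],"delta_rot": [0,0,0]},{"hand": 0,"xyz": [0,0,0.2],"delta_rot": [0,0,0]},{"hand": 0,"xyz": [0,0,0.2],"delta_rot": [0,0,0]}])

```text
clock: 13.63
position: [550.0, -197.5, 53.7]
ee_rot: [-0.577, 0.817, -0.0, 0.0]
contact_force: [-2.7, 1.4, 8.5]
gripper_width: 12.7
```

Emit:
apply_moves(steps=[{"hand": 0,"xyz": [0,0,0.1],"delta_rot": [0,0,0]},{"hand": 0,"xyz": [0,0,0.2],"delta_rot": [0,0,0]},{"hand": 0,"xyz": [0,0,0.2],"delta_rot": [0,0,0]}])

```text
clock: 13.88
position: [550.1, -197.5, 53.2]
ee_rot: [-0.577, 0.817, -0.001, 0.0]
contact_force: [-4.6, 3.0, 15.6]
gripper_width: 12.2
```

Emit:
apply_moves(steps=[{"hand": 0,"xyz": [0,0,0.1],"delta_rot": [0,0,0]},{"hand": 0,"xyz": [0,0,0.1],"delta_rot": [0,0,0]},{"hand": 0,"xyz": [0,0,0.1],"delta_rot": [0,0,0]}])

```text
clock: 14.13
position: [550.1, -197.5, 53.1]
ee_rot: [-0.577, 0.817, -0.001, 0.0]
contact_force: [-7.3, 4.0, 19.5]
gripper_width: 12.4
```

Emit:
apply_moves(steps=[{"hand": 0,"xyz": [0,0.05,0.1],"delta_rot": [0,0,0]},{"hand": 0,"xyz": [0,0.05,0.1],"delta_rot": [0,0,0]},{"hand": 0,"xyz": [0,0.05,0.1],"delta_rot": [0,0,0]},{"hand": 0,"xyz": [0,0.05,0.1],"delta_rot": [0,0,0]}])

```text
clock: 14.47
position: [550.1, -197.5, 53.0]
ee_rot: [-0.577, 0.817, -0.001, 0.0]
contact_force: [-8.7, 3.9, 23.6]
gripper_width: 12.7
```

Run:
```python
from ch import *
go([550.,-197.2,53],-109.6)
p=get_image("wrist");s=get_image("scene");st=telemetry.read_state();print(st["contact_force"],st["position"])
capwrist(p,28.5,[550,-197,-.344],286)
# stripe dir in the view at z 12
f=p["frame"]; hsv=cv2.cvtColor(f,cv2.COLOR_BGR2HSV); h,s_,v=cv2.split(hsv)
yy,xx=np.mgrid[0:480,0:640]; G=backproj(p,np.c_[xx.ravel(),yy.ravel()].astype(float),12)[:,:2].reshape(480,640,2); C=[549.7,-196.6]
d=np.linalg.norm(G-C,axis=2); ang=np.arctan2(G[...,1]-C[1],G[...,0]-C[0]); w=(v>150)&(s_<60)&(d>46)&(d<86)&(np.abs(ang+.34)<.35);P=G[w];m=P.mean(0);u=np.linalg.svd(P-m)[2][0];print(w.sum(),u,np.degrees(np.arctan(u[1]/u[0])),np.degrees(np.arctan2(*(m-C)[::-1])))
cv2.imwrite("pics/w13.png",cv2.resize(p["frame"][120:320,220:430],(630,600)))
cv2.imwrite("pics/s13.png",cv2.resize(s["frame"][160:250,185:275],(600,600),interpolation=cv2.INTER_CUBIC))
```

```text
pos [ 550.1 -197.5   53. ] yaw -109.52 tilt [ 0.0023 -0.0017 -1.    ] F [-8.7  3.9 23.6] w 12.7 t 14.4667
xyz [-0.03  0.02  0.  ] rot [-0.0028 -0.0008  0.0014] 0.19
[-7.84466167  3.5494356  22.71809741] [ 550.11579283 -197.48642627   53.03970263]
wrist cap [ 5.4832e+02 -1.9702e+02 -3.4000e-01] -19.33 0.08181715582325023
1078 [-0.94155283  0.33686536] -19.68600920686532 -19.621077958482434
```

View pics/w13.png

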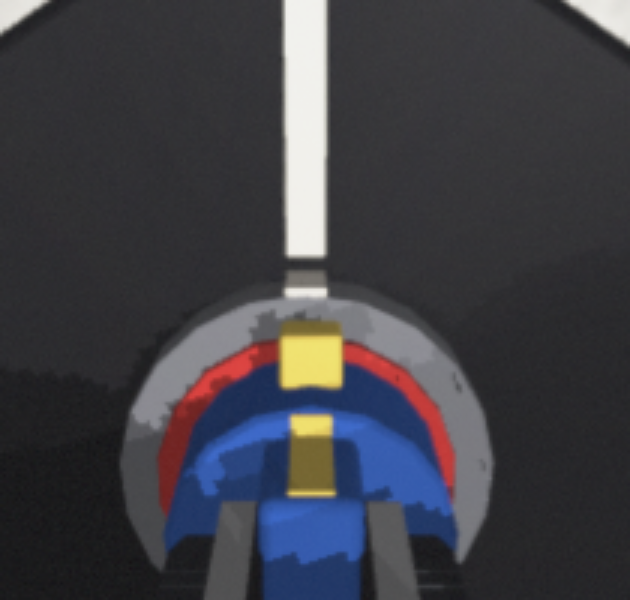

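View pics/s13.png

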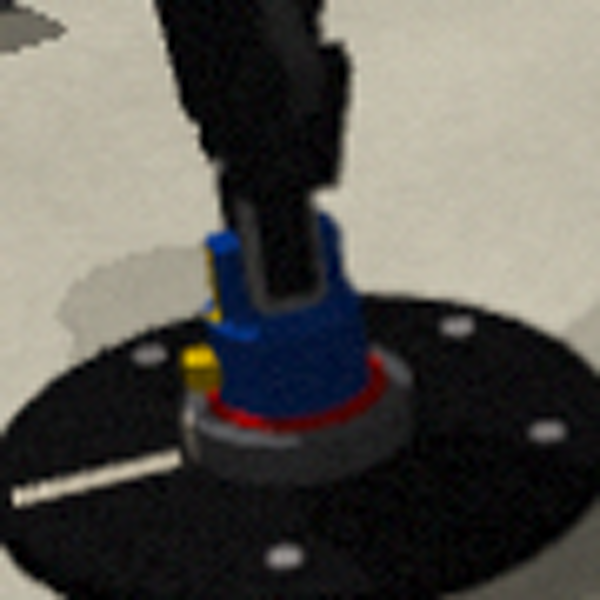

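Run:
```python
from ch import *
t=get_image("top");cv2.imwrite("pics/t14.png",t["frame"])
print(workorder.job_done()); go([550,-197,53],-109.6)
```

```text
the job is handed in; nothing more can be done
None
the job is handed in; nothing more can be done
```

View pics/t14.png

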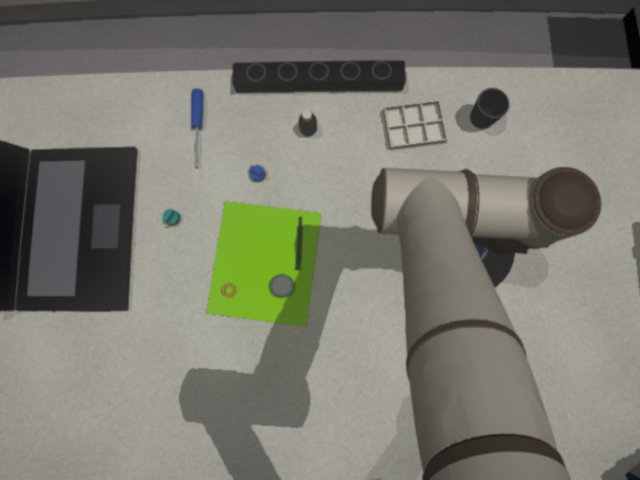

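The blue cap is clicked onto the stud with its nose at the mark, and I handed the job in at about 14.5 s with the arm still pressing it down. I picked the larger blue cap on the mat, at top-view pixel (244,231). I ruled out the smaller blue one at (257,173) and the turquoise one at (171,217).

**Final checks**
- **Click:** the push rose to about 6 N at the last reading before it, a little under the 8 to 15 N stated. It then fell as the cap was drawn on.
- **Ring:** the push rose again against the spring, and travel stopped at TCP height 53.0 mm, where I expected 53.3 mm with the ring fully down. The final downward force was about 23 N, against the 10.5 N needed to hold it. About 9 N of side load remained; a 0.5 mm correction did not relieve it.
- **Nose:** the wrist camera put the nose at -19.3° and the white mark at -19.7°. The nose tip was under 1 mm to the side of the mark.
- **Other things on the mat:** the blank, spacer and pry bar look unmoved in the last top picture.

**What went wrong or disagreed**
- **First grasp missed:** the fingers closed just above the grip bar. A light touch of about 9 N on the bar top showed the shut fingertips about 6 mm behind the TCP, not 22 mm ahead as stated. I used the measured value from then on.
- **Cap position along the nose:** the wrist and scene cameras differed by 2 to 3 mm before insertion. I settled that by feel on the way down, where side forces stayed at 3 N or less through the click.

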